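# Hold a glass block under the bonding press

### The arm

A 6-joint arm with a two-finger parallel gripper is mounted at the origin on the work surface. World frame = base frame: x ahead of the robot, y to its left, z up, the work surface at z = 0. Lengths are in m, angles in rad, forces in N, time in s.
With the tool pointing down it reaches from about 0.425 to 0.95 m from the base axis. Payload 3.5 kg.
Tool frame: the origin (TCP) lies midway between the tips of the shut fingers; the grasp point (between the pads) lies 19 mm behind it; y points along the fingers, x is the direction in which the jaws open and shut, and the axes are right-handed (so a half turn about y gives the same grasp; the last joint's range is limited). The gripper opens to 85 mm and grips with 20 to 120 N. Pads are 22 mm wide; open, the fingers measure 114 mm over their backs; the gripper's body (76 mm by 85 mm) begins 54 mm behind the grasp point. The pads swing forward as they close: fully open they stand 13 mm farther back than shut.
Start: joints at [-1.487, 0.286, 1.577, -0, 1.279, -0.15], TCP at [0.156, -0.657, 0.231] pointing down, gripper open.
Joint ranges: [-2.77, 2.77], [-0.9, 2.22], [0.21, 2.48], [-1.53, 4.67], [0.24, 2.81], [-2.84, 2.84]. Speed limits (rad/s): [2.79, 2.79, 3.14, 3.14, 3.14, 3.14].

### API

Orientations are given as a unit quaternion [x, y, z, w].
In Python, from plant import ctrl, viewer gives the robot as it stands.
- The arm moves only by the tool step_arm, never from a script. Its argument "rows" is a list of rows, each a list of 3 entries, a list of its own where there are three numbers: the turn, a rotation vector about the tool's x, y, z in degrees, then the shift along the tool's x, y, z in mm, then the closure, from 0 (fully open) to 1 (shut). A call has 1 to 10 rows; each row is the pose to reach, as a shift and turn from the pose commanded when the call began, along the tool's axes at that moment; what a row does not reach only later rows make up. A row lasts 1/12 s, in which the tool goes at most 41.7 mm and 7.16 degrees, less where a joint would pass 70% of its speed; a pose out of reach is approached as far as the arm can. A call with a gripper value outside its range is refused whole. The fingers move at their own pace and stop on an object; "newtons" is the grip in N (left out, the last holds). Time passes only in rows, so rows that repeat a pose let the fingers close. It gives the time, the measured TCP pose, the force and the opening at its end, in the units of the state.
- ctrl.get_state(): the state, without advancing time (a new reading comes with each control period).
- viewer.read_camera(name): name is "scene" or "side" or "wrist"; returns (picture, depth): 480x640x3 uint8, red, green, blue; 480x640 float32, m along the optical axis (not along the pixel's ray), 0 where there is no reading.
- viewer.calibration(name): a dict with "K" (3x3 intrinsics, pixels), "R" (3x3) and "t" (3): a world point X has camera coordinates R X + t. Camera axes: x right, y down, z forward; pixel columns grow to the right and rows downward; lengths in m; the calibration is good to about 2 mm. The wrist camera is an equidistant fisheye: a pixel r from the principal point sees the ray r / f radians off the axis. A picture is of the moment at which its call begins: read the wrist's pose just before it. calibration takes no time and is no camera call; for the wrist camera it gives the pose at the moment of the call.
- ctrl.sign_off(): hands the job in, once; it reports no verdict.
The state is a dict: "time": time; "qpos": joint angles; "dq": joint speeds; "joint_efforts": joint torques, N m; "eef_pos": TCP position; "tcp_rot": TCP orientation; "contact_force": force on the tool from outside, world axes, zero at the start; "wrist_torque": the same for the moment, N m; "opening": opening from 0.0 (shut) to 1.0 (fully open).
Only numpy, scipy, OpenCV 4.12 (cv2) and the standard library are available. Lean on these libraries where they do the work, as an engineer would, in place of code of your own. Each camera call takes 0.05 s, during which the arm holds its last target.

### The job

Swing the blue arm of the glass bonding press round over the amber glass block until it clicks into its end detent. Then push the yellow knob down until the stem's green band is half swallowed by the sleeve (about 14 mm down), so that the rubber foot presses the block, and keep holding it: finish while still holding the knob there. Never let the knob go on down until the stem's red band is in the sleeve, and do not shift the glass or disturb the other things on the bench.

Things in the scene. Friction and masses are not known exactly. Their poses are not given: they have to be found in the camera images.
- press_stand: The bonding press, bolted down: grey base plate 250 x 160 x 14 mm, steel column, blue swing arm. Origin: centre of the plate's underside, on the bench; x along its length, z up. Column (vertical hinge axis) at x = +65 mm, y = 0; at x = +117 mm a fixed bracket 30 mm wide, 171 mm high, holds the sprung detent ball. The glass lies on the plate about x = -50 mm, y = 0.
- press_arm (a joint): Swing of the blue arm about the column, rad: 0 along the stand's +y, growing counter-clockwise seen from above, end stop at 1.571 (along the stand's -x, over the glass). Starts at 0 to 0.45. Hinge friction 0.03 N m. The ball detent is felt from 1.2 rad: up to 2 N at the peg to pass its peak at 1.40; from about 1.45 it draws the arm to the stop and holds it; below 1.35 it pushes back.
- press_hinge (a point): Point on the arm's hinge axis (the column), 145 mm above the bench. The arm is a bar 24 mm wide, its top at this height.
- press_peg (a point): Top centre of the upright black peg on the outer end of the arm, for swinging it: round, 16 mm diameter, standing 60 mm out of the arm from 145 to 205 mm above the bench, 165 mm from the hinge axis. It turns with the arm.
- press_knob (a point): Top centre of the yellow knob: round, 36 mm diameter, 17 mm high, 115 mm from the hinge axis on the arm, 200 mm above the bench when up; moves down as it is pressed. Its vertical stem slides in a steel sleeve (42 mm diameter, mouth 155 mm above the bench). From the mouth upward the stem is bare steel for 10 mm, green for 8 mm, red for 10 mm.
- press_plunger (a joint): Travel of knob and stem, m: 0 up, grows as pressed straight down, 0.026 bottom stop. Spring return: 3 N at first, 0.15 N more per mm; with the arm at its stop the foot meets the glass at 8 mm, adding 2 N at once and 0.6 N per mm (about 11 N in all at 14 mm). 10 to 18 mm: green band at the sleeve's mouth, 14 the middle; past 18 mm the red band goes in.
- press_foot: Round black rubber foot, 30 mm diameter, under the plunger, sprung against it. Its underside is 78 mm above the bench when the knob is up; the body's origin is on the plunger's axis 78 mm below that underside.
- glass_block: Amber glass block 56 x 56 x 44 mm, 0.34 kg, loose on the tile, its top 70 mm above the bench. Origin: centre of its underside.
- glass_tile: Pale green glass tile 100 x 100 x 12 mm lying loose on the press plate. Origin: centre of its underside.
- glue_bottle: Bystander: upright amber bottle, 48 mm diameter, 120 mm high. Origin: centre of its underside.
- tape_roll: Bystander: blue ring, 90 mm outside diameter, 25 mm high, lying flat. Origin: centre of its underside.
- spare_block: Bystander: pale blue glass cube, 50 mm. Origin: centre of its underside.
- pencil_cup: Bystander: white cup 76 mm diameter, 95 mm high, with pencils sticking up to 160 mm. Origin: centre of its underside.
- pencil_tin: Bystander: flat open tin of coloured pencils, 100 x 190 x 18 mm. Origin: centre of its underside.
- glass_disc: Bystander: pale red glass disc 70 mm diameter, 18 mm high. Origin: centre of its underside.
Things that resemble listed ones, but are neither listed nor needed, are in the scene too. Of the things like the glass_block, leave any that is turquoise; of the rest the smaller one is meant.

How it is judged:
On the way, in this order (a step that is already met when the one before it is completed fails the run):
1. the arm is seated in its end detent over the glass, the knob still up (value of joint press_arm above 1.52 rad and value of joint press_plunger below 0.006 m), for 0.2 s.
2. the knob is held with the green band at the sleeve's mouth and the foot presses the block (value of joint press_arm above 1.52 rad and value of joint press_plunger between 0.01 and 0.018 m and contact force between press_foot and glass_block above 2 N), for 0.5 s.
At the end, for the whole second after the job is handed in: The program ends holding: the arm is in its end detent (joint above 1.52 rad), the robot holds the knob 10 to 18 mm down (green band at the sleeve's mouth), the foot presses the block with 2 to 14 N, and block and tile lie within 10 mm of where they started (all of step 2 and contact force between press_foot and glass_block below 14 N and contact force between any of the fingers, the arm and press_stand above 2 N and distance of each of glass_block, glass_tile from where it was at the start of the episode below 0.01 m and z of glass_block in the frame of glass_tile above 0.009 m); the arm keeps its last pose, push and grip.
It fails at once if the knob is pushed so far that the red band is well inside the sleeve (over 21 mm) (value of joint press_plunger above 0.021 m).
It fails at once if the glass is shifted by more than 10 mm (distance of any of glass_block, glass_tile from where it was at the start of the episode above 0.01 m).
It fails at once if a bystander is moved by more than 20 mm (distance of any of glue_bottle, tape_roll, spare_block, pencil_cup, pencil_tin, glass_disc from where it was at the start of the episode above 0.02 m).
It also fails if it takes over 45 s, if anything falls off the work surface, if the arm or the gripper's body presses on something with over 40 N, if the wrist force passes 120 N, or if a joint passes its speed limit or range.

## Working session

There is one attempt and no reset: what is moved stays moved. The work goes in short steps, Python scripts to look and compute and a tool call to move; the robot and the scene stay as the last step left them, time stands still between calls to the robot, and variables do not carry over. Pictures are saved under pics/ and viewed, and the job is handed in when it is done.

Besides the shell and the picture viewer there is one more tool, called after "Request:" as name([rows], argument=value, ...), one row to a line, values as JSON. step_arm: Moves the arm, as the interface text tells. Its arguments: {"type":"object","properties":{"rows":{"type":"array"},"newtons":{"type":"number"}},"required":["rows"]}

```bash
ls; mkdir -p pics; cat > h.py <<'E'
import numpy as np, cv2
from plant import ctrl, viewer
def shot(name,fn):
    p,d=viewer.read_camera(name); cv2.imwrite('pics/'+fn+'.png',p[:,:,::-1]); np.save('pics/'+fn+'_d.npy',d); return p,d
def ray(cal,u,v):
    K,R,t=np.array(cal['K']),np.array(cal['R']),np.array(cal['t'])
    c=-R.T@t; d=R.T@np.linalg.solve(K,[u,v,1.]); return c,d
def onz(cal,u,v,z):
    c,d=ray(cal,u,v); return c+d*(z-c[2])/d[2]
def cloud(cal,d):
    K,R,t=np.array(cal['K']),np.array(cal['R']),np.array(cal['t'])
    v,u=np.mgrid[:d.shape[0],:d.shape[1]]
    P=np.stack([(u-K[0,2])/K[0,0]*d,(v-K[1,2])/K[1,1]*d,d],-1)
    return (P-t)@R
E
python3 - <<'E'
from h import *
print(ctrl.get_state())
for n in('scene','side'):
    shot(n,n+'0'); c=viewer.calibration(n); print(n,c)
E
```

```text
pics
{'time': 0.0, 'qpos': array([-1.48700771e+00,  2.87192528e-01,  1.57815318e+00,  4.35899295e-06,
        1.27862295e+00, -1.49963938e-01]), 'dq': array([-0.00094702,  0.00136552, -0.00200356, -0.00065054, -0.00027518,
        0.00184648]), 'joint_efforts': array([ 2.62384128e-04, -4.05982947e+01, -2.92625070e+01, -9.63543562e-05,
        5.84950758e-03, -7.34105043e-06]), 'eef_pos': array([ 0.15634828, -0.65597245,  0.22994218]), 'tcp_rot': array([-0.55427905,  0.43885667, -0.43771078,  0.55550772]), 'contact_force': array([-0.49648651, -0.73895985,  0.38413501]), 'wrist_torque': array([-0.00096389,  0.04046078,  0.00346329]), 'opening': 1.0017598472884337}
scene {'K': array([[563.47235259,   0.        , 326.97197093],
       [  0.        , 563.47235259, 232.58461136],
       [  0.        ,   0.        ,   1.        ]]), 'R': array([[ 0.57647984,  0.81701777,  0.01236777],
       [ 0.47586846, -0.32338698, -0.81790591],
       [-0.66424408,  0.4773917 , -0.57521906]]), 't': array([-0.30703455, -0.12220341,  1.91517323])}
side {'K': array([[474.96368985,   0.        , 324.30811234],
       [  0.        , 474.96368985, 246.30131235],
       [  0.        ,   0.        ,   1.        ]]), 'R': array([[-0.93147645, -0.36338568,  0.01739189],
       [-0.19859467,  0.46784509, -0.86120911],
       [ 0.30481434, -0.80564994, -0.50795314]]), 't': array([0.47353643, 0.22344245, 1.05124922])}
```

View pics/scene0.png

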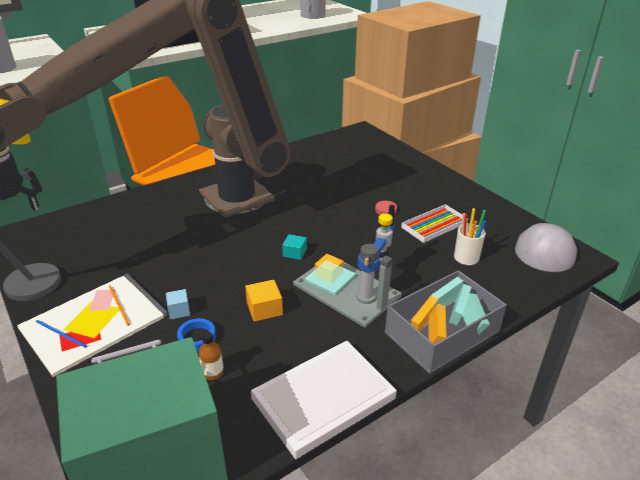

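View pics/side0.png

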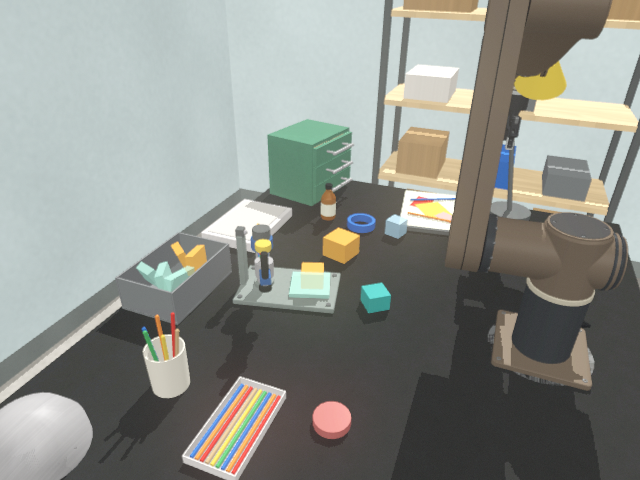

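```bash
python3 - <<'E'
from h import *
a=cv2.imread('pics/scene0.png')[190:340,270:430]; cv2.imwrite('pics/z1.png',cv2.resize(a,(800,600),interpolation=cv2.INTER_CUBIC)[:600,:800])
a=cv2.imread('pics/side0.png')[215:315,220:353]; cv2.imwrite('pics/z2.png',cv2.resize(a,(798,600),interpolation=cv2.INTER_CUBIC))
E
```

```text
(no output)
```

View pics/z1.png

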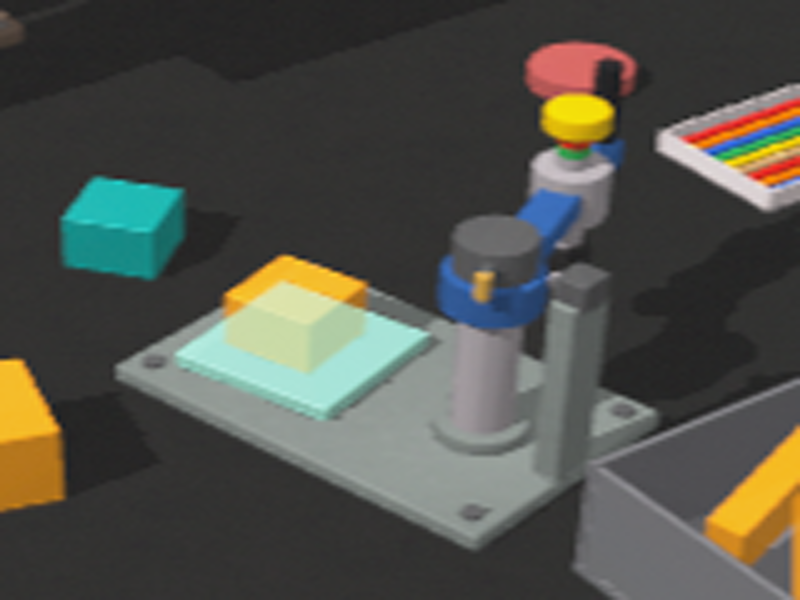

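View pics/z2.png

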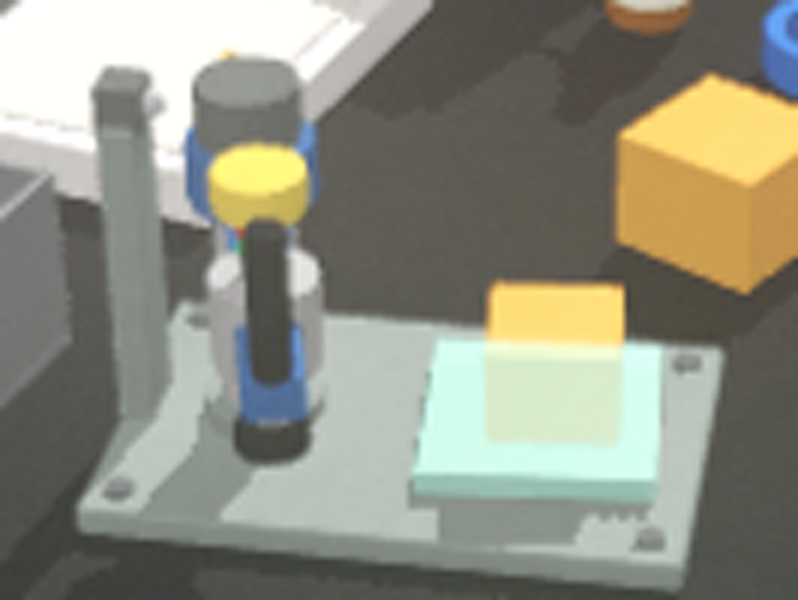

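```bash
python3 - <<'E'
from h import *
cs,cd=viewer.calibration('scene'),viewer.calibration('side')
S=lambda u,v:(270+(u+.5)/5-.5,190+(v+.5)/4-.5)
D=lambda u,v:(220+(u+.5)/6-.5,215+(v+.5)/6-.5)
import sys
E
python3 - <<'E'
from h import *
cs,cd=viewer.calibration('scene'),viewer.calibration('side')
S=lambda u,v:(270+(u+.5)/5-.5,190+(v+.5)/4-.5)
D=lambda u,v:(220+(u+.5)/6-.5,215+(v+.5)/6-.5)
for n,u,v,z in [('knob',577,112,.2),('peg',610,65,.205),('cL',118,368,.014),('cB',475,540,.014),('cR',657,408,.014)]:
    print('S',n,onz(cs,*S(u,v),z).round(4))
for n,u,v,z in [('knob',260,165,.2),('peg',265,225,.205),('nl',80,520,.014),('nr',683,575,.014),('fr',722,350,.014),('fl',185,305,.014)]:
    print('D',n,onz(cd,*D(u,v),z).round(4))
# depth/colour centroids
for nm,c in(('scene',cs),('side',cd)):
    p=cv2.imread(f'pics/{nm}0.png');d=np.load(f'pics/{nm}0_d.npy');W=cloud(c,d)
    h=cv2.cvtColor(p,cv2.COLOR_BGR2HSV)
    m=(h[...,0]>25)&(h[...,0]<33)&(h[...,1]>150)&(W[...,2]>.19)&(W[...,2]<.215)&(d>0)
    print(nm,'knobtop',m.sum(),np.median(W[m],0),W[m].min(0),W[m].max(0))
    m=(h[...,0]>80)&(h[...,0]<100)&(h[...,1]>30)&(h[...,1]<130)&(abs(W[...,2]-.026)<.004)
    print('tile',m.sum(),(W[m].min(0)+W[m].max(0))/2)
E
```

```text
S knob [0.6066 0.1286 0.2   ]
S peg [0.5787 0.1744 0.205 ]
S cL [ 0.5001 -0.0897  0.014 ]
S cB [ 0.7398 -0.032   0.014 ]
S cR [0.6972 0.1254 0.014 ]
D knob [0.6053 0.1279 0.2   ]
D peg [0.5801 0.1717 0.205 ]
D nl [0.6965 0.1288 0.014 ]
D nr [0.4587 0.0685 0.014 ]
D fr [ 0.4984 -0.0885  0.014 ]
D fl [ 0.7354 -0.0286  0.014 ]
scene knobtop 69 [0.60750261 0.12786857 0.20236705] [0.59036926 0.11100817 0.19908448] [0.62329145 0.14299713 0.20635941]
tile 381 [ 0.69730899 -0.0856405   0.02603884]
  return _methods._mean(a, axis=axis, dtype=dtype,
  ret = um.true_divide(
Traceback (most recent call last):
ValueError: zero-size array to reduction operation minimum which has no identity
```

```bash
cat >> h.py <<'E'
from scipy.spatial.transform import Rotation as Ro
def pose():
    s=ctrl.get_state(); return s,np.array(s['eef_pos']),Ro.from_quat(s['tcp_rot'])
def plan(target,xang=None):
    """shift mm in tool axes and turn (deg rotvec) to reach target with tool y down, tool x at angle xang (deg, mod 180)"""
    s,p,R=pose(); sh=R.inv().apply(np.array(target)-p)*1000
    out=[sh.round(1)]
    if xang is not None:
        for a in(xang,xang+180):
            x=np.array([np.cos(np.radians(a)),np.sin(np.radians(a)),0]);y=np.array([0,0,-1.]);z=np.cross(x,y)
            out.append((R.inv()*Ro.from_matrix(np.stack([x,y,z],1))).as_rotvec(degrees=True).round(2))
    return out
E
python3 - <<'E'
from h import *
s,p,R=pose(); print(R.as_matrix().round(3))
hg=np.array([.663,.032])
a=np.radians(120.7);peg=hg+.165*np.array([np.cos(a),np.sin(a)]);t=np.array([-np.sin(a),np.cos(a)])
print(peg,t, peg-.04*t)
T=[*(peg-.04*t),.27]
print(plan(T,30.7))
for nm in('scene','side'):
    d=np.load(f'pics/{nm}0_d.npy');W=cloud(viewer.calibration(nm),d)
    for v,u in ([(250,10),(280,30),(200,30),(135,15)] if nm=='scene' else [(80,540),(210,510),(150,510),(110,515)]): print(nm,u,v,W[v,u].round(3))
E
```

```text
[[ 0.232 -0.     0.973]
 [-0.973  0.002  0.232]
 [-0.002 -1.     0.   ]]
[0.57876042 0.17387562] [-0.85985227 -0.51054292] [0.61315451 0.19429734]
[array([-721.4,  -38.2,  641.4]), array([-1.3000e-01, -1.0731e+02, -7.0000e-02]), array([ 6.000e-02,  7.269e+01, -1.200e-01])]
scene 10 250 [-0.096 -0.69   0.005]
scene 30 280 [ 0.109 -0.673  0.026]
scene 30 200 [ 0.148 -0.614  0.276]
scene 15 135 [ 0.206 -0.604  0.468]
side 540 80 [ 0.102 -0.564  0.459]
side 510 210 [ 0.094 -0.662  0.02 ]
side 510 150 [ 0.135 -0.72   0.206]
side 515 110 [ 0.148 -0.622  0.359]
```

```bash
python3 - <<'E'
from h import *
for nm in('scene','side'):
    d=np.load(f'pics/{nm}0_d.npy');W=cloud(viewer.calibration(nm),d)
    for v,u in ([(350,75),(345,205),(390,130),(430,60)] if nm=='scene' else [(135,285),(130,335),(150,310),(70,540),(85,520),(90,560)]): print(nm,u,v,W[v,u].round(3))
    m=(W[...,2]>.1)&(W[...,2]<.6)&(abs(W[...,0]-.55)<.35)&(W[...,1]>-.75)&(W[...,1]<.5)&(d>0)
    g=np.round(W[m]/.05)*.05
    k,c=np.unique(g,axis=0,return_counts=True)
    print(nm); print(np.c_[k,c][c>8].round(2).tolist())
E
```

```text
scene 75 350 [ 0.422 -0.644  0.015]
scene 205 345 [ 0.658 -0.414  0.099]
scene 130 390 [ 0.794 -0.604  0.219]
scene 60 430 [ 0.811 -0.724  0.222]
scene
[[0.2, -0.65, 0.45, 77.0], [0.2, -0.65, 0.5, 27.0], [0.2, -0.6, 0.45, 182.0], [0.2, -0.6, 0.5, 532.0], [0.2, -0.6, 0.55, 154.0], [0.2, -0.55, 0.45, 11.0], [0.2, -0.55, 0.5, 250.0], [0.2, -0.55, 0.55, 101.0], [0.2, -0.15, 0.55, 86.0], [0.2, -0.15, 0.6, 43.0], [0.2, -0.1, 0.35, 35.0], [0.2, -0.1, 0.4, 62.0], [0.2, -0.1, 0.45, 72.0], [0.2, -0.1, 0.5, 71.0], [0.2, -0.05, 0.2, 13.0], [0.2, -0.05, 0.25, 52.0], [0.2, -0.05, 0.3, 54.0], [0.2, -0.05, 0.35, 30.0], [0.2, 0.0, 0.2, 11.0], [0.2, 0.0, 0.3, 21.0], [0.2, 0.0, 0.35, 12.0], [0.2, 0.0, 0.4, 31.0], [0.2, -0.0, 0.45, 26.0], [0.2, 0.05, 0.2, 49.0], [0.2, 0.05, 0.25, 72.0], [0.2, 0.05, 0.3, 93.0], [0.2, 0.05, 0.35, 61.0], [0.2, 0.05, 0.4, 16.0], [0.2, 0.1, 0.25, 14.0], [0.25, -0.15, 0.55, 72.0], [0.25, -0.15, 0.6, 82.0], [0.25, -0.1, 0.35, 24.0], [0.25, -0.1, 0.4, 110.0], [0.25, -0.1, 0.45, 211.0], [0.25, -0.1, 0.5, 319.0], [0.25, -0.1, 0.55, 363.0], [0.25, -0.1, 0.6, 194.0], [0.25, -0.05, 
[... 4742 characters left out ...]
-0.5, 0.2, 105.0], [0.75, -0.45, 0.1, 91.0], [0.75, -0.45, 0.15, 178.0], [0.75, -0.45, 0.2, 160.0], [0.8, -0.7, 0.2, 48.0], [0.8, -0.65, 0.2, 58.0], [0.8, -0.6, 0.2, 64.0], [0.8, -0.55, 0.2, 62.0], [0.8, -0.5, 0.1, 68.0], [0.8, -0.5, 0.15, 129.0], [0.8, -0.5, 0.2, 185.0], [0.8, -0.45, 0.1, 17.0], [0.8, -0.45, 0.15, 43.0], [0.8, -0.45, 0.2, 46.0], [0.85, -0.75, 0.2, 9.0], [0.85, -0.7, 0.2, 49.0], [0.85, -0.65, 0.2, 52.0], [0.85, -0.6, 0.2, 63.0], [0.85, -0.55, 0.2, 65.0], [0.85, -0.5, 0.1, 79.0], [0.85, -0.5, 0.15, 164.0], [0.85, -0.5, 0.2, 196.0], [0.9, -0.65, 0.2, 15.0], [0.9, -0.6, 0.2, 27.0], [0.9, -0.55, 0.2, 32.0], [0.9, -0.5, 0.1, 40.0], [0.9, -0.5, 0.15, 76.0], [0.9, -0.5, 0.2, 97.0]]
```

Request:
step_arm([
  [[0, 0, 0], [0, -10, 40], 0],
  [[0, 0, 0], [0, -20, 80], 0],
  [[0, 0, 0], [0, -30, 120], 0],
  [[0, -7, 0], [-10, -40, 160], 1],
  [[0, -14, 0], [-30, -45, 195], 1],
  [[0, -21, 0], [-50, -50, 225], 1],
  [[0, -28, 0], [-70, -50, 255], 1],
  [[0, -35, 0], [-95, -50, 285], 1],
  [[0, -42, 0], [-120, -50, 310], 1],
  [[0, -49, 0], [-150, -50, 335], 1],
])

```text
time: 0.93
eef_pos: [0.4483, -0.4316, 0.2805]
tcp_rot: [-0.687, 0.167, -0.166, 0.687]
contact_force: [0.4, 0.9, -0.2]
opening: 0.011
```

```bash
python3 - <<'E'
from h import *
s,p,R=pose(); print(s['time'],p,s['qpos'].round(2),s['contact_force'])
print(plan([.613,.194,.28],30.7))
E
```

```text
0.9333 [ 0.44832896 -0.43163513  0.28051597] [-0.93  0.14  1.66 -0.    1.34 -0.45] [ 0.37439674  0.90770912 -0.21182686]
[array([-140.2,    0.8,  631.6]), array([-4.000e-02, -5.796e+01, -3.000e-02]), array([ 4.0000e-02,  1.2204e+02, -4.0000e-02])]
```

Request:
step_arm([
  [[0, -6, 0], [-9, 0, 40], 1],
  [[0, -12, 0], [-18, 0, 80], 1],
  [[0, -18, 0], [-27, 0, 120], 1],
  [[0, -24, 0], [-36, 0, 160], 1],
  [[0, -30, 0], [-45, 0, 200], 1],
  [[0, -36, 0], [-54, 0, 240], 1],
  [[0, -42, 0], [-63, 0, 280], 1],
  [[0, -48, 0], [-72, 0, 320], 1],
  [[0, -54, 0], [-81, 0, 360], 1],
  [[0, -58, 0], [-90, 0, 400], 1],
])

```text
time: 1.77
eef_pos: [0.5529, -0.0348, 0.2809]
tcp_rot: [-0.682, -0.187, 0.187, 0.682]
contact_force: [0.1, -0.7, 0.6]
opening: 0.004
```

```bash
python3 - <<'E'
from h import *
s,p,R=pose(); print(s['time'],p,s['qpos'].round(2),s['contact_force'])
print(plan([.613,.194,.28],30.7))
E
```

```text
1.7667 [ 0.55294474 -0.0348136   0.28092941] [-0.25 -0.02  1.82 -0.    1.34 -0.78] [ 0.11772072 -0.71206141  0.61455499]
[array([168.3,   0.9, 166.2]), array([-0.02, -0.04, -0.02]), array([ 4.0000e-02,  1.7996e+02, -3.0000e-02])]
```

Request:
step_arm([
  [[0, 0, 0], [29, 0, 29], 1],
  [[0, 0, 0], [58, 0, 58], 1],
  [[0, 0, 0], [87, 0, 87], 1],
  [[0, 0, 0], [116, 0, 116], 1],
  [[0, 0, 0], [145, 0, 145], 1],
  [[0, 0, 0], [168, 0, 166], 1],
  [[0, 0, 0], [168, 0, 166], 1],
])

```text
time: 2.35
eef_pos: [0.614, 0.1966, 0.2802]
tcp_rot: [-0.681, -0.187, 0.187, 0.683]
contact_force: [-0.7, -0.2, 0.5]
opening: -0.006
```

```bash
python3 - <<'E'
from h import *
s,p,R=pose(); print(s['time'],p,s['contact_force'])
print(plan([.613,.194,.165],30.7))
p1,_=shot('scene','s1'); p2,_=shot('side','d1')
a=cv2.resize(p1[120:300,290:490,::-1],(400,360));b=cv2.resize(p2[100:300,180:380,::-1],(400,400))
cv2.imwrite('pics/c1.png',np.hstack([cv2.copyMakeBorder(a,0,40,0,0,0),b]))
E
```

```text
2.35 [0.61403603 0.19661408 0.28018319] [-0.66812651 -0.20475022  0.49848045]
[array([ -2.2, 115.2,  -2. ]), array([-0.13,  0.  ,  0.01]), array([ 2.0e-02, -1.8e+02,  2.1e-01])]
```

View pics/c1.png

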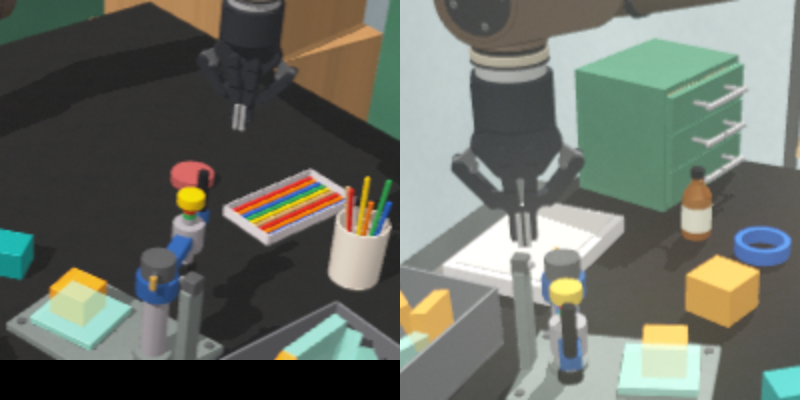

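Request:
step_arm([
  [[0, 0, 0], [0, 35, -2], 1],
  [[0, 0, 0], [0, 70, -2], 1],
  [[0, 0, 0], [0, 102, -2], 1],
  [[0, 0, 0], [0, 102, -2], 1],
  [[0, 0, 0], [-6, 102, -2], 1],
  [[0, 0, 0], [-6, 102, -2], 1],
])

```text
time: 2.95
eef_pos: [0.6102, 0.1854, 0.1813]
tcp_rot: [0.683, 0.186, -0.184, -0.682]
contact_force: [0.4, -0.7, 0.5]
opening: 0.002
```

```bash
python3 - <<'E'
from h import *
s,p,R=pose(); print(s['time'],p,s['contact_force'])
hg=np.array([.663,.032])
x=R.as_matrix()[:,0];a=np.radians(120.7)
print('rel radial/tang', (p[:2]-hg)@[np.cos(a),np.sin(a)],(p[:2]-hg)@[-np.sin(a),np.cos(a)])
p1,_=shot('scene','s2'); p2,_=shot('side','d2')
a=cv2.resize(p1[150:270,320:440,::-1],(400,400));b=cv2.resize(p2[170:300,200:330,::-1],(400,400))
cv2.imwrite('pics/c2.png',np.hstack([a,b]))
E
```

```text
2.95 [0.61019914 0.18542272 0.18125068] [ 0.39734979 -0.65442019  0.53007924]
rel radial/tang 0.1588779764284439 -0.03292794348947995
```

View pics/c2.png

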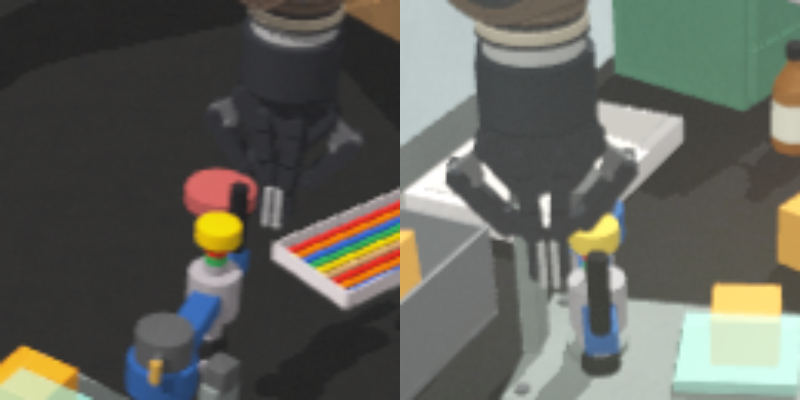

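```bash
cat > arc.py <<'E'
from h import *
import sys
hg=np.array([.663,.032])
def arc(angs,r,s,z):
    st,p,R=pose()
    for A in angs:
        a=np.radians(A); e=np.array([np.cos(a),np.sin(a)]);t=np.array([-e[1],e[0]])
        T=[*(hg+r*e-s*t),z]; o=plan(T,A-90); k=1 if abs(o[1][1])<abs(o[2][1]) else 2
        print(A,o[k].round(1),o[0].round(0))
if __name__=='__main__':
    a0,a1,n,r,s,z=map(float,sys.argv[1:]); arc(np.linspace(a0,a1,int(n)),r,s,z)
E
python3 arc.py 120.7 144.7 9 .163 .022 .178
```

```text
120.7 [ 0.1 -0.4  0.3] [-12.   5.   4.]
123.7 [ 0.1 -3.4  0.3] [-21.   5.   5.]
126.7 [ 0.1 -6.4  0.3] [-30.   5.   5.]
129.7 [ 0.2 -9.4  0.3] [-38.   5.   5.]
132.7 [  0.2 -12.4   0.3] [-47.   5.   5.]
135.7 [  0.2 -15.4   0.3] [-55.   5.   4.]
138.7 [  0.2 -18.4   0.3] [-64.   5.   3.]
141.7 [  0.2 -21.4   0.3] [-72.   5.   1.]
144.7 [  0.2 -24.4   0.3] [-81.   5.  -1.]
```

Request:
step_arm([
  [[0, 0, 0], [-7, 2, 4], 1],
  [[0, 0, 0], [-14, 2, 4], 1],
  [[0, -3, 0], [-21, 2, 5], 1],
  [[0, -6, 0], [-30, 2, 5], 1],
  [[0, -9, 0], [-38, 2, 5], 1],
])

```text
time: 3.47
eef_pos: [0.574, 0.1715, 0.1783]
tcp_rot: [0.665, 0.24, -0.239, -0.665]
contact_force: [1.0, 0.5, 0.3]
opening: 0.0
```

```bash
python3 - <<'E'
from h import *
s,p,R=pose(); print(s['time'],p,s['contact_force'])
p1,_=shot('scene','s3'); p2,_=shot('side','d3')
a=cv2.resize(p1[150:270,320:440,::-1],(400,400));b=cv2.resize(p2[170:300,200:330,::-1],(400,400))
cv2.imwrite('pics/c3.png',np.hstack([a,b]))
E
python3 arc.py 129.7 156.7 10 .163 .022 .178
```

```text
3.4667 [0.5740232  0.17149256 0.17831962] [0.997725   0.53963854 0.33365247]
129.7 [ 0.  -0.3  0. ] [ 2.  0. -1.]
132.7 [ 0.  -3.3  0. ] [-7.  0. -0.]
135.7 [ 0.  -6.3  0. ] [-15.   0.   0.]
138.7 [ 0.  -9.3  0. ] [-24.   0.   0.]
141.7 [  0.  -12.3   0. ] [-33.   0.  -0.]
144.7 [  0.  -15.3   0. ] [-41.   0.  -1.]
147.7 [  0.  -18.3   0. ] [-50.   0.  -3.]
150.7 [  0.  -21.3   0. ] [-58.   0.  -4.]
153.7 [  0.  -24.3   0. ] [-66.   0.  -7.]
156.7 [  0.  -27.3   0. ] [-75.   0. -10.]
```

View pics/c3.png

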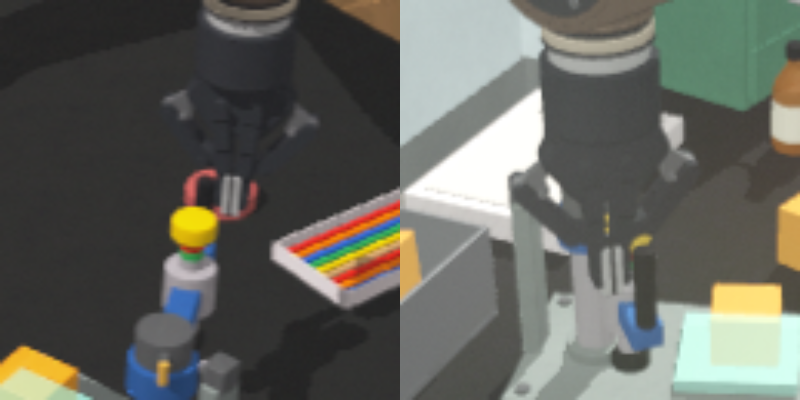

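Request:
step_arm([
  [[0, -3, 0], [-7, 0, 0], 1],
  [[0, -6, 0], [-15, 0, 0], 1],
  [[0, -9, 0], [-24, 0, 0], 1],
  [[0, -12, 0], [-33, 0, 0], 1],
  [[0, -15, 0], [-41, 0, -1], 1],
  [[0, -18, 0], [-50, 0, -3], 1],
  [[0, -21, 0], [-58, 0, -5], 1],
  [[0, -24, 0], [-66, 0, -7], 1],
  [[0, -27, 0], [-75, 0, -10], 1],
])

```text
time: 4.32
eef_pos: [0.5229, 0.1164, 0.1779]
tcp_rot: [0.592, 0.388, -0.387, -0.591]
contact_force: [0.6, 0.7, 0.0]
opening: -0.002
```

```bash
python3 - <<'E'
from h import *
s,p,R=pose(); print(s['time'],p,s['contact_force'],s['qpos'].round(2))
p1,_=shot('scene','s4'); p2,_=shot('side','d4')
a=cv2.resize(p1[150:290,300:440,::-1],(400,400));b=cv2.resize(p2[170:310,210:350,::-1],(400,400))
cv2.imwrite('pics/c4.png',np.hstack([a,b]))
E
python3 arc.py 155.7 179.7 9 .163 .022 .178
```

```text
4.3167 [0.52292546 0.11635951 0.17788839] [0.63232649 0.683061   0.01405541] [ 0.03  0.03  1.97  0.    1.14 -1.13]
155.7 [0.  0.6 0. ] [ 3. -0.  1.]
158.7 [ 0.  -2.4  0. ] [-5. -0.  2.]
161.7 [ 0.  -5.4  0. ] [-14.  -0.   2.]
164.7 [ 0.  -8.4  0. ] [-22.  -0.   2.]
167.7 [  0.  -11.4   0. ] [-31.  -0.   2.]
170.7 [  0.  -14.4   0. ] [-40.  -0.   1.]
173.7 [  0.  -17.4   0. ] [-48.  -0.  -0.]
176.7 [  0.  -20.4   0. ] [-56.  -0.  -2.]
179.7 [  0.  -23.4  -0. ] [-65.  -0.  -4.]
```

View pics/c4.png

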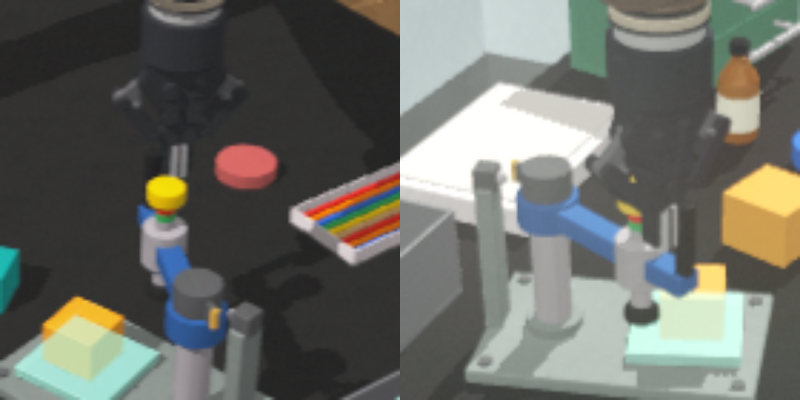

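Request:
step_arm([
  [[0, -2.5, 0], [-5, 0, 2], 1],
  [[0, -5.5, 0], [-14, 0, 2], 1],
  [[0, -8.5, 0], [-22, 0, 2], 1],
  [[0, -11.5, 0], [-31, 0, 2], 1],
  [[0, -14.5, 0], [-40, 0, 1], 1],
  [[0, -17.5, 0], [-48, 0, 0], 1],
  [[0, -20.5, 0], [-56, 0, -2], 1],
  [[0, -23.5, 0], [-65, 0, -4], 1],
])

```text
time: 5.08
eef_pos: [0.5007, 0.0559, 0.1777]
tcp_rot: [-0.5, -0.5, 0.499, 0.501]
contact_force: [0.3, 2.1, 0.2]
opening: -0.003
```

```bash
python3 - <<'E'
from h import *
s,p,R=pose(); print(s['time'],p,s['contact_force'],s['qpos'].round(2))
p1,_=shot('scene','s5'); p2,_=shot('side','d5')
a=cv2.resize(p1[170:310,280:420,::-1],(400,400));b=cv2.resize(p2[170:310,210:350,::-1],(400,400))
cv2.imwrite('pics/c5.png',np.hstack([a,b]))
E
python3 arc.py 179.7 197.7 9 .163 .022 .178
```

```text
5.0833 [0.50065779 0.05592742 0.1777273 ] [0.29326746 2.06154218 0.22746038] [-0.09 -0.04  2.04  0.    1.14 -1.66]
179.7 [0. 0. 0.] [ 0. -0.  1.]
181.95 [ 0.  -2.2  0. ] [-6. -0.  2.]
184.2 [ 0.  -4.5  0. ] [-13.  -0.   2.]
186.45 [ 0.  -6.7 -0. ] [-19.  -0.   2.]
188.7 [ 0. -9. -0.] [-26.  -0.   2.]
190.95 [  0.  -11.2  -0. ] [-32.  -0.   2.]
193.2 [  0.  -13.5  -0. ] [-39.  -0.   2.]
195.45 [  0.  -15.7  -0. ] [-45.  -0.   1.]
197.7 [  0. -18.  -0.] [-51.  -0.  -0.]
```

View pics/c5.png

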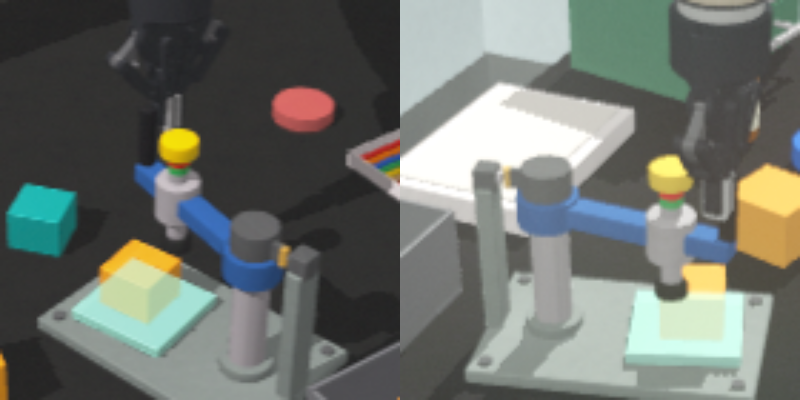

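Request:
step_arm([
  [[0, -1, 0], [-3, 0, 1], 1],
  [[0, -2, 0], [-6, 0, 2], 1],
  [[0, -3, 0], [-10, 0, 2], 1],
  [[0, -4.5, 0], [-13, 0, 2], 1],
  [[0, -6, 0], [-17, 0, 2], 1],
  [[0, -7, 0], [-20, 0, 2], 1],
  [[0, -8, 0], [-23, 0, 2], 1],
  [[0, -9, 0], [-26, 0, 2], 1],
  [[0, -10, 0], [-29, 0, 2], 1],
  [[0, -11, 0], [-32, 0, 2], 1],
])

```text
time: 6.02
eef_pos: [0.4986, 0.0228, 0.1773]
tcp_rot: [-0.45, -0.546, 0.546, 0.45]
contact_force: [0.0, 0.9, -0.8]
opening: 0.001
```

```bash
python3 - <<'E'
from h import *
s,p,R=pose(); print(s['time'],p,s['contact_force'],s['qpos'].round(2))
p1,_=shot('scene','s6'); p2,_=shot('side','d6')
a=cv2.resize(p1[170:310,280:420,::-1],(400,400));b=cv2.resize(p2[170:310,210:350,::-1],(400,400))
cv2.imwrite('pics/c6.png',np.hstack([a,b]))
E
python3 arc.py 188.7 197.7 4 .163 .022 .178
```

```text
6.0167 [0.49858812 0.02278989 0.17734442] [ 0.04926048  0.90145457 -0.7657902 ] [-0.16 -0.05  2.05 -0.    1.14 -1.92]
188.7 [ 0.   2.2 -0. ] [ 6. -1. -1.]
191.7 [ 0.  -0.8 -0. ] [-2. -1.  0.]
194.7 [ 0.  -3.8 -0. ] [-11.  -1.   1.]
197.7 [ 0.  -6.8 -0. ] [-19.  -1.   1.]
```

View pics/c6.png

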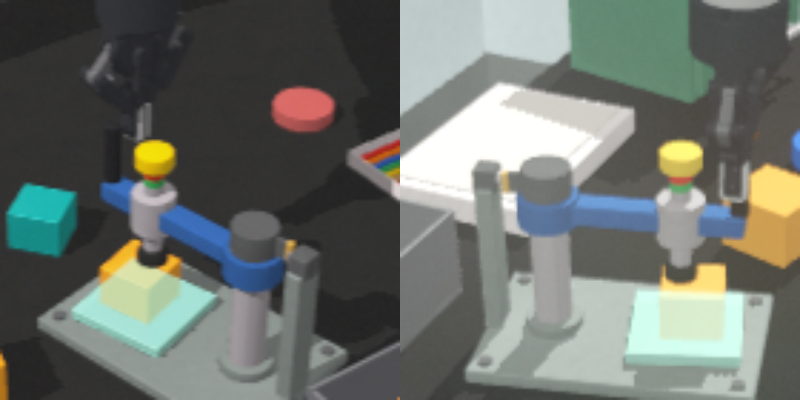

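```bash
cat > meas.py <<'E'
from h import *
def knob(nm,fn):
    p=cv2.imread(f'pics/{fn}.png');d=np.load(f'pics/{fn}_d.npy');c=viewer.calibration(nm)
    h=cv2.cvtColor(p,cv2.COLOR_BGR2HSV)
    m=((h[...,0]>24)&(h[...,0]<33)&(h[...,1]>150)&(h[...,2]>80)).astype(np.uint8)
    W=cloud(c,d); m[(W[...,2]<.15)|(W[...,2]>.23)|(abs(W[...,1]-.05)>.15)]=0
    k=m>0; w=W[k]; t=w[w[:,2]>np.percentile(w[:,2],98)-.006]
    vv,uu=np.nonzero(k)
    # centroid of silhouette ~ knob mid-height
    mid=onz(c,uu.mean(),vv.mean(),.1915)
    print(nm,fn,k.sum(),'top med',np.median(t,0).round(4),'box mid',((t.min(0)+t.max(0))/2).round(4),'silh',mid.round(4))
    hg=np.array([.663,.032]);v=mid[:2]-hg; print('  r,ang',np.hypot(*v).round(4),np.degrees(np.arctan2(v[1],v[0]))%360)
E
python3 - <<'E'
from meas import *
for i in (0,5,6):
    f=('scene0','side0') if i==0 else (f's{i}',f'd{i}')
    knob('scene',f[0]);knob('side',f[1])
E
```

```text
scene scene0 83 top med [0.6075 0.1279 0.2024] box mid [0.6076 0.1282 0.2032] silh [0.5962 0.1368 0.1915]
  r,ang 0.1243 122.49145126658323Traceback (most recent call last):
  File "<stdin>", line 4, in <module>
  File "meas.py", line 7, in knob
    k=m>0; w=W[k]; t=w[w[:,2]>np.percentile(w[:,2],98)-.006]
                              ~~~~~~~~~~~~~^^^^^^^^^^^
    return _quantile_unchecked(
        a, q, axis, out, overwrite_input, method, keepdims, weights)
    return _ureduce(a,
                    func=_quantile_ureduce_func,
    ...<5 lines>...
                    overwrite_input=overwrite_input,
                    method=method)
    r = func(a, **kwargs)
    result = _quantile(arr,
                       quantiles=q,
    ...<2 lines>...
                       out=out,
                       weights=wgt)
    slices_having_nans = np.isnan(arr[-1, ...])
                                  ~~~^^^^^^^^^
IndexError: index -1 is out of bounds for axis 0 with size 0
```

```bash
cat > meas.py <<'E'
from h import *
hg=np.array([.663,.032])
def knob(nm,fn,smin=100):
    p=cv2.imread(f'pics/{fn}.png');d=np.load(f'pics/{fn}_d.npy');c=viewer.calibration(nm)
    h=cv2.cvtColor(p,cv2.COLOR_BGR2HSV)
    W=cloud(c,d)
    k=(h[...,0]>21)&(h[...,0]<34)&(h[...,1]>smin)&(h[...,2]>80)&(W[...,2]>.165)&(W[...,2]<.22)&(abs(W[...,1]-.05)<.15)&(W[...,0]>.4)&(W[...,0]<.7)&(d>0)
    n,l,st,ce=cv2.connectedComponentsWithStats(k.astype(np.uint8)); i=1+np.argmax(st[1:,4]); k=l==i
    w=W[k]; t=w[w[:,2]>np.percentile(w[:,2],90)-.005]
    mid=(t.min(0)+t.max(0))/2; v=mid[:2]-hg
    print(nm,fn,st[i],'topz',np.median(t[:,2]).round(4),'mid',mid.round(4),'r %.4f ang %.1f'%(np.hypot(*v),np.degrees(np.arctan2(v[1],v[0]))%360))
E
python3 - <<'E'
from meas import *
for i in (0,5,6):
    f=('scene0','side0') if i==0 else (f's{i}',f'd{i}')
    knob('scene',f[0]);knob('side',f[1])
E
```

```text
scene scene0 [378 214  15  11 145] topz 0.2022 mid [0.6075 0.1261 0.2026] r 0.1093 ang 120.5
side side0 [255 239  16  14 178] topz 0.1995 mid [0.6004 0.1398 0.2   ] r 0.1247 ang 120.1
scene s5 [335 215  14  12 142] topz 0.2023 mid [0.5504 0.0308 0.2025] r 0.1126 ang 180.6
side d5 [297 225  16  13 151] topz 0.1996 mid [0.5488 0.0351 0.1987] r 0.1143 ang 178.4
scene s6 [327 219  14  12 145] topz 0.202 mid [0.5516 0.0027 0.2029] r 0.1152 ang 194.7
side d6 [301 220  15  12 162] topz 0.1991 mid [0.5513 0.0058 0.1987] r 0.1147 ang 193.2
```

Request:
step_arm([
  [[0, 0, 0], [10, -5, 0], 1],
  [[0, 0, 0], [12, -40, 0], 1],
  [[0, 0, 0], [12, -65, 0], 1],
  [[0, 0, 0], [12, -65, 0], 1],
])

```text
time: 6.45
eef_pos: [0.4992, 0.0355, 0.2492]
tcp_rot: [0.453, 0.548, -0.543, -0.447]
contact_force: [1.0, -0.3, 1.4]
opening: 0.001
```

```bash
python3 - <<'E'
from meas import *
s,p,R=pose(); print(s['time'],p,s['contact_force'],s['qpos'].round(2))
shot('scene','s7'); shot('side','d7')
knob('scene','s7');knob('side','d7')
print(plan([.5515,.0042,.225],194.1-90))
E
```

```text
6.45 [0.49923395 0.03545979 0.24915116] [ 1.03374376 -0.27175635  1.38015765] [-0.13 -0.13  1.98  0.    1.27 -1.89]
scene s7 [327 219  14  12 145] topz 0.2022 mid [0.5519 0.0021 0.2034] r 0.1151 ang 195.1
side d7 [301 220  15  12 161] topz 0.1994 mid [0.5518 0.0057 0.1991] r 0.1143 ang 193.3
[array([-41. ,  19.2, -47.6]), array([ 0.18, -3.18, -0.05]), array([8.0000e-02, 1.7682e+02, 2.9000e-01])]
```

Request:
step_arm([
  [[0, -1, 0], [-14, 0, -16], 1],
  [[0, -2, 0], [-28, 0, -32], 1],
  [[0, -3, 0], [-40, 8, -47], 1],
  [[0, -3, 0], [-40, 15, -47], 1],
  [[0, -3, 0], [-40, 15, -47], 1],
  [[0, -3, 0], [-40, 15, -47], 1],
])

```text
time: 7.05
eef_pos: [0.5483, 0.0052, 0.2252]
tcp_rot: [-0.434, -0.556, 0.557, 0.437]
contact_force: [-0.3, 0.9, -0.3]
opening: -0.005
```

```bash
python3 - <<'E'
from meas import *
s,p,R=pose(); print(s['time'],p,s['contact_force'],s['qpos'].round(2))
p1,_=shot('scene','s8'); p2,_=shot('side','d8')
a=cv2.resize(p1[150:290,270:410,::-1],(400,400));b=cv2.resize(p2[150:290,230:370,::-1],(400,400))
cv2.imwrite('pics/c8.png',np.hstack([a,b]))
print(plan([.5515,.0042,.205],194.1-90))
E
```

```text
7.05 [0.54833958 0.00519156 0.22517016] [-0.33488076  0.92511969 -0.32053972] [-0.18  0.02  1.89  0.    1.24 -1.99]
[array([-1.5, 21.9, -2.2]), array([-0.07, -0.19,  0.04]), array([-7.0000e-02,  1.7981e+02, -1.0000e-01])]
```

View pics/c8.png

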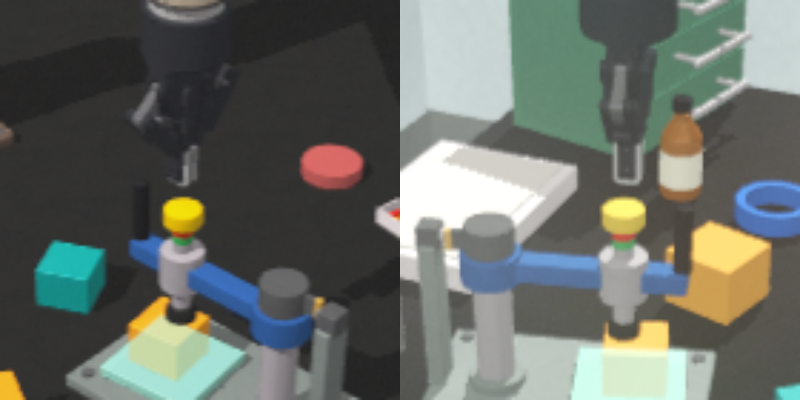

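Request:
step_arm([
  [[0, 0, 0], [-1, 8, -2], 1],
  [[0, 0, 0], [-1, 15, -2], 1],
  [[0, 0, 0], [-1, 20, -2], 1],
  [[0, 0, 0], [-1, 20, -2], 1],
])

```text
time: 7.48
eef_pos: [0.551, 0.0043, 0.2054]
tcp_rot: [-0.435, -0.556, 0.557, 0.437]
contact_force: [-0.6, 0.2, -0.1]
opening: 0.0
```

Request:
step_arm([
  [[0, 0, 0], [0, 2, 0], 1],
  [[0, 0, 0], [0, 4, 0], 1],
  [[0, 0, 0], [0, 6, 0], 1],
  [[0, 0, 0], [0, 6, 0], 1],
])

```text
time: 7.82
eef_pos: [0.552, 0.004, 0.201]
tcp_rot: [-0.436, -0.557, 0.557, 0.436]
contact_force: [-0.6, -0.4, -0.6]
opening: -0.0
```

Request:
step_arm([
  [[0, 0, 0], [0, 2, 0], 1],
  [[0, 0, 0], [0, 4, 0], 1],
  [[0, 0, 0], [0, 4, 0], 1],
])

```text
time: 8.07
eef_pos: [0.5525, 0.0039, 0.1978]
tcp_rot: [0.436, 0.557, -0.557, -0.436]
contact_force: [-1.1, 0.2, 3.0]
opening: 0.001
```

```bash
python3 - <<'E'
from meas import *
s,p,R=pose(); print(s['time'],p,s['contact_force'],R.as_euler('xyz',degrees=True))
p1,_=shot('scene','s9'); p2,_=shot('side','d9')
a=cv2.resize(p1[190:270,300:380,::-1],(400,400),interpolation=cv2.INTER_CUBIC);b=cv2.resize(p2[190:270,270:350,::-1],(400,400),interpolation=cv2.INTER_CUBIC)
cv2.imwrite('pics/c9.png',np.hstack([a,b]))
knob('scene','s9');knob('side','d9')
E
```

```text
8.0667 [0.55246564 0.00394722 0.19784429] [-1.08959056  0.22781646  2.98317949] [-9.00435972e+01  1.91769485e-02  1.03894938e+02]
scene s9 [327 222  14  10 110] topz 0.1996 mid [0.5539 0.0012 0.2008] r 0.1134 ang 195.8
side d9 [301 222  15  11 121] topz 0.1967 mid [0.5505 0.0077 0.1966] r 0.1151 ang 192.2
```

View pics/c9.png

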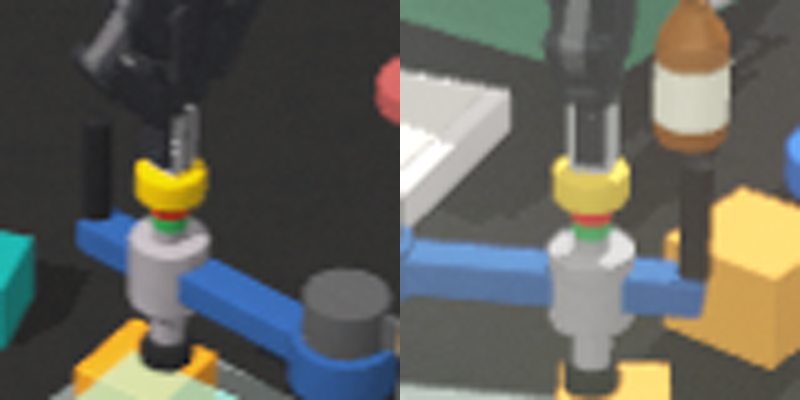

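Request:
step_arm([
  [[0, 0, 0], [0, 2, 0], 1],
  [[0, 0, 0], [0, 4, 0], 1],
  [[0, 0, 0], [0, 5, 0], 1],
  [[0, 0, 0], [0, 5, 0], 1],
  [[0, 0, 0], [0, 5, 0], 1],
])

```text
time: 8.58
eef_pos: [0.5524, 0.004, 0.1925]
tcp_rot: [0.436, 0.557, -0.557, -0.436]
contact_force: [-1.5, -0.4, 5.4]
opening: -0.001
```

Request:
step_arm([
  [[0, 0, 0], [0, 2, 0], 1],
  [[0, 0, 0], [0, 4, 0], 1],
  [[0, 0, 0], [0, 4, 0], 1],
  [[0, 0, 0], [0, 4, 0], 1],
])

```text
time: 8.92
eef_pos: [0.5525, 0.0039, 0.1896]
tcp_rot: [0.436, 0.557, -0.557, -0.436]
contact_force: [-2.1, -0.4, 8.4]
opening: -0.002
```

Request:
step_arm([
  [[0, 0, 0], [0, 2, 0], 1],
  [[0, 0, 0], [0, 4, 0], 1],
  [[0, 0, 0], [0, 4, 0], 1],
  [[0, 0, 0], [0, 4, 0], 1],
  [[0, 0, 0], [0, 4, 0], 1],
])

```text
time: 9.33
eef_pos: [0.5525, 0.004, 0.1864]
tcp_rot: [0.436, 0.557, -0.557, -0.436]
contact_force: [-3.3, -0.8, 10.9]
opening: -0.001
```

```bash
python3 - <<'E'
from meas import *
s,p,R=pose(); print(s['time'],p,s['contact_force'],R.as_euler('xyz',degrees=True))
p1,_=shot('scene','s10'); p2,_=shot('side','d10')
a=cv2.resize(p1[190:270,300:380,::-1],(400,400),interpolation=cv2.INTER_CUBIC);b=cv2.resize(p2[190:270,270:350,::-1],(400,400),interpolation=cv2.INTER_CUBIC)
cv2.imwrite('pics/c10.png',np.hstack([a,b]))
knob('scene','s10');knob('side','d10')
E
```

```text
9.3333 [0.55253283 0.00395071 0.18635355] [-3.33886093 -0.82428354 10.88224869] [-9.00352959e+01  2.80818920e-02  1.03908690e+02]
scene s10 [327 225  14  11 108] topz 0.189 mid [ 0.5571 -0.0012  0.1913] r 0.1110 ang 197.4
side d10 [301 226  15  11 123] topz 0.1854 mid [0.5512 0.0062 0.1847] r 0.1148 ang 193.0
```

View pics/c10.png

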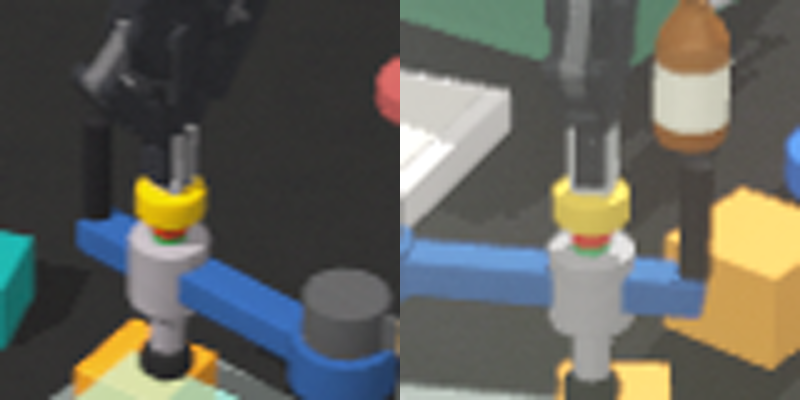

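Request:
step_arm([
  [[0, 0, 0], [0, 0, 0], 1],
  [[0, 0, 0], [0, 0, 0], 1],
  [[0, 0, 0], [0, 0, 0], 1],
  [[0, 0, 0], [0, 0, 0], 1],
  [[0, 0, 0], [0, 0, 0], 1],
  [[0, 0, 0], [0, 0, 0], 1],
  [[0, 0, 0], [0, 0, 0], 1],
  [[0, 0, 0], [0, 0, 0], 1],
  [[0, 0, 0], [0, 0, 0], 1],
  [[0, 0, 0], [0, 0, 0], 1],
])

```text
time: 10.27
eef_pos: [0.5525, 0.0039, 0.1864]
tcp_rot: [0.436, 0.557, -0.557, -0.435]
contact_force: [-4.8, 0.4, 11.0]
opening: 0.003
```

```bash
python3 - <<'E'
from meas import *
s,p,R=pose(); print(s['time'],p,s['contact_force'])
p1,_=shot('scene','s11'); p2,_=shot('side','d11')
knob('scene','s11');knob('side','d11')
# tile motion check: compare amber/tile masks start vs now on plate in side view
for n,a,b,box in(('scene','scene0','s11',(255,310,295,360)),('side','side0','d11',(262,312,285,345))):
    A,B=[cv2.cvtColor(cv2.imread(f'pics/{f}.png')[box[0]:box[1],box[2]:box[3]],cv2.COLOR_BGR2HSV) for f in(a,b)]
    for M in (A,B):
        k=(M[...,0]>70)&(M[...,0]<100)&(M[...,1]>40)&(M[...,2]>150); y,x=np.nonzero(k); print(n,'tile',k.sum(),x.min(),x.max(),y.min(),y.max())
cv2.imwrite('pics/c11.png',np.hstack([cv2.resize(p1[190:330,270:410,::-1],(400,400)),cv2.resize(p2[190:330,210:350,::-1],(400,400))]))
E
```

```text
10.2667 [0.55253394 0.00392969 0.1863735 ] [-4.76299017  0.44338705 11.00908518]
scene s11 [327 225  14  11 109] topz 0.1882 mid [0.5571 0.0006 0.1922] r 0.1105 ang 196.5
side d11 [301 226  15  11 124] topz 0.1854 mid [0.5513 0.0078 0.1845] r 0.1143 ang 192.2
scene tile 541 10 60 13 39
scene tile 539 10 60 13 39
side tile 572 4 44 10 36
side tile 545 4 44 10 36
```

View pics/c11.png

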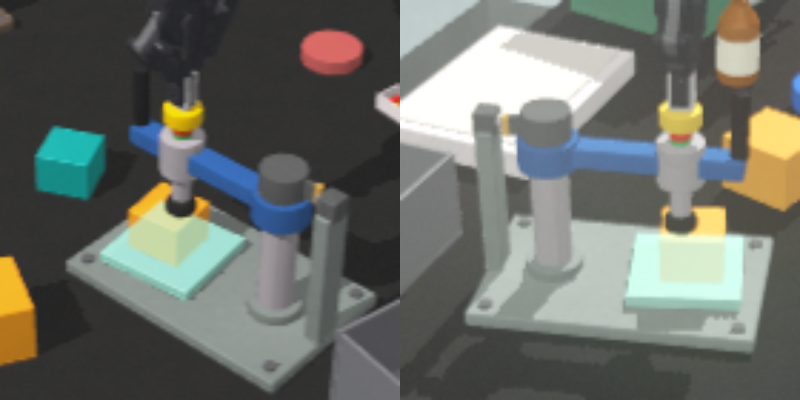

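```bash
python3 - <<'E'
from h import *
print(ctrl.sign_off()); s,p,R=pose(); print(s['time'],p,s['contact_force'])
E
```

```text
the job is handed in; nothing more can be done
None
the job is handed in; nothing more can be done
```

I swung the blue arm by its peg, with the fingers shut, until it snapped into the end detent. I then pressed the yellow knob straight down and handed the job in at about 10.4 s, still holding it. The sign-off reports no verdict.

**Arm:** the two views put the knob at about 194–195° and 193° round the column before pressing, against the expected 194.1°, so I take the arm as seated. With the knob down they spread to 196.5° and 192.2°. I put that down to the fingers partly hiding the knob, not to the arm moving.

**Knob:** the tool tip was steady at z = 0.1864 m, which is about 13.6 mm down. The vertical force was 11.0 N, close to the 11 N expected at 14 mm. The pictures show part of the green band still above the sleeve and all of the red band clear of it.

**Glass:** the tile's outline did not move in either view. I did not measure the block separately; it looks unmoved on the tile.

**Bystanders:** the tool only touched the peg and the knob, and those in the last pictures look undisturbed. I took no measurement of the bystanders.

**Unexplained:** the sideways force on the tool grew from about -3 N to -5 N during the last second of holding, with no movement seen. It points along the swing arm, so it should not turn it.

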